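# Change the block in a sloping drilling jig and clamp it

### The arm

A 7-joint arm with a two-finger parallel gripper is mounted at the origin on a cart in front of the work surface, level with it; the furniture and walls round the work are solid. World frame = base frame: x ahead of the robot, y to its left, z up, the work surface at z = 0. Lengths are in m, angles in rad, forces in N, time in s.
With the tool pointing down it reaches from about 0.4 to 0.875 m from the base axis. Payload 6.5 kg.
Tool frame: the origin (TCP) lies between the finger pads; the fingertips stand 14 mm ahead of it and the grasp point (between the pads) lies 5 mm behind it; z points along the fingers, y is the line along which they close (so a half turn about z gives the same grasp; the last joint's range is limited). The gripper opens to 85 mm and grips with 20 to 120 N. Pads are 22 mm wide; open, the fingers measure 114 mm over their backs; the gripper's body (76 mm by 85 mm) begins 54 mm behind the grasp point. The pads swing forward as they close: fully open they stand 13 mm farther back than shut.
Start: joints at [1.119, 0.536, -0.004, 1.538, 0.003, 1.067, -0.071], TCP at [0.245, -0.602, 0.209] pointing down, gripper open.
Joint ranges: [-2.7, 2.7], [-0.37, 2.16], [-1.27, 1.26], [0.24, 2.4], [-1.31, 4.45], [0.19, 1.91], [-2.76, 2.76]. Speed limits (rad/s): [2.39, 2.39, 3.14, 3.14, 3.14, 3.14, 3.14].

### API

Orientations are given as a rotation vector (axis times angle).
In Python, from workcell import * gives the robot as it stands. The module is installed in compiled form; this text tells all that it offers.
- The arm moves only by the tool arm_command, never from a script. Its argument "moves" is one flat list of numbers, 5 for each row, row after row: the shift along the world's x, y, z in m, then the turn about the world's z in rad, then the finger opening in m, from 0 to 0.0854. A call has exactly 10 rows; each row is the pose to reach, as a shift and turn from the pose commanded when the call began; what a row does not reach only later rows make up. A row lasts 1/10 s, in which the tool goes at most 50 mm and 8.59 degrees, less where a joint would pass 70% of its speed; a pose out of reach is approached as far as the arm can. A call with a gripper value outside its range is refused whole. The fingers move at their own pace and stop on an object; "squeeze" is the grip in N (left out, the last holds). Time passes only in rows, so rows that repeat a pose let the fingers close, or fill a call up. It gives the time, the measured TCP pose, the force, the opening and the grip force at its end, in the units of the state.
- get_state(): the state, without advancing time (a new reading comes with each control period).
- read_camera(name): name is "scene" or "top" or "wrist"; returns the picture (420x560x3 uint8, red, green, blue); there is no depth.
- get_calibration(name): a dict with "fx", "fy", "cx", "cy" (pixels), "position" and "orientation" of the camera in the world. Camera axes: x right, y down, z forward; pixel columns grow to the right and rows downward; lengths in m; the calibration is good to about 2 mm. A picture is of the moment at which its call begins: read the wrist's pose just before it. get_calibration takes no time and is no camera call; for the wrist camera it gives the pose at the moment of the call.
- sign_off(): hands the job in; it is judged then, once.
The state is a dict: "time_s": time; "q": joint angles; "joint_vel": joint speeds; "effort": joint torques, N m; "tcp_pos": TCP position; "eef_rot": TCP orientation; "ft_force": force on the tool from outside, world axes, zero at the start; "wrist_torque": the same for the moment, N m; "width": opening from 0.0 (shut) to 1.0 (fully open); "gripper_force": force on a finger pad.
Only numpy, scipy, OpenCV 4.12 (cv2) and the standard library are available. Lean on these libraries where they do the work, as an engineer would, in place of code of your own. Each camera call takes 0.05 s, during which the arm holds its last target. There are 200 camera calls.

### The job

Take the finished block (the one with the dowel on top) out of the sloping jig and lay it flat, dowel up, in the middle of the white foam pad. Then lay the plain oblong block on the jig's bed in its place, flat, between the side cheeks and with its long side against the two lower lugs, and push the toggle clamp's handle all the way down past its dead point so that it locks and its pad holds the block. Do not disturb the square offcut, the jars and the other things on the bench.

Things in the scene. Friction and masses are not known exactly. Their poses are not given: they have to be found in the camera images.
- seat (a point): centre of the place for a block, on the sloping bed of the fixed plywood jig. x up the slope (away from the robot, rising 30 degrees), y along the bed towards the steel toggle clamp, z square to the bed. 36 mm above the bench. The bed reaches x -29..43, y -43..141 mm. A seated block has its middle over this point and its long side along y
- lugs (a point): midway between the upper faces of the two lower lugs; 20.5 mm down the slope from seat, axes alike. Lugs: 8 mm high, 6 thick, 11 wide, centred at y -23 and +23 mm. The two side cheeks (8 mm high, 6 thick, x -13..17 mm of seat) have inner faces at y -36 and +36 mm
- clamp_handle (a joint): clamp handle, rad. 0 = open: grip end up, 83 degrees above the bed. Grows as the grip swings in the y-z plane of seat, away from the block (+y) and down. Starts open, stays where left. Pad meets the block at about 1.0, then up to 5 N at the grip; dead point 1.30, past which it snaps to the stop at 1.40 (locked, grip along +y, 3 degrees above the bed)
- bar_pivot (a point): pivot of the clamp's arm (85 mm long, 14 wide), at y 85, z 48 mm of seat. The handle swings the arm: open, it stands about square to the bed, beside the block's place, with its end up to 146 mm above the bed and its pad there sticking out towards the block, to y about 57 mm. The bracket fills y 69..131, up to 58 mm above the bed
- handle_grip (a point): point on the axis of the handle's black round grip (16 mm diameter, 90 mm long, its end 18 mm beyond this point), 117 mm from the handle's pivot
- handle_pivot (a point): pivot axis of the handle (along x of seat), at y 111 mm, z 32 mm of seat
- clamp_pad: the clamp's rubber pad, 20 mm diameter, on a spring (5 N per mm); origin at the middle of its face. Clamped, it presses the middle of the block's top
- plain_mid (a point): centre of the plain oblong wooden block (40 x 60 x 28 mm: x 40, y 60, z 28 up), about 60 g, lying flat on the bench; no dowel
- plain_block: the same plain block; origin at the centre of its underside
- doweled_mid (a point): centre of the finished block's body (40 x 60 x 28 mm, axes as the plain block) with a dowel stub 14 mm diameter, 12 mm high standing on its top; about 65 g. At the start it lies in the jig, its x up the slope
- doweled_block: the same finished block; origin at the centre of its underside
- foam_pad: white foam pad, about 128 x 129 mm, 10 mm thick (fixed); origin at the centre of its underside; a block on it rests about 9 mm above the bench
- offcut: square wooden offcut, 45 x 45 x 28 mm, same wood as the blocks; not to be used; leave alone; origin at the middle of its underside
- small_jar: small glass jar with lid, 36 mm across, 48 mm high; leave alone; origin at the middle of its underside
- ink_pot: squat glass pot, 52 mm across, 40 mm high; leave alone; origin at the middle of its underside
- tape_roll: roll of tape lying flat, 92 mm across, 18 mm high; leave alone; origin at the middle of its underside
- carved_fish: carved wooden fish standing on its tail, 55 x 70 mm, 183 mm high; leave alone; origin at the middle of its underside
- eraser: small eraser lying flat, 18 x 38 x 11 mm; leave alone; origin at the middle of its underside
There are look-alikes about, which are no part of the job. Leave any blue look-alike of the plain_block alone.

How it is judged:
On the way, in this order (a step that is already met when the one before it is completed fails the run):
1. the finished block lies flat on the foam pad, let go (x of doweled_mid in the frame of foam_pad between -0.05 and 0.05 m and y of doweled_mid in the frame of foam_pad between -0.05 and 0.05 m and z of doweled_mid in the frame of foam_pad between 0.015 and 0.031 m and angle between doweled_mid's own z axis and vertical below 0.12 rad and contact force between doweled_block and the fingers below 0.05 N and linear speed of doweled_block below 0.02 m/s), for 0.2 s.
2. the plain block lies seated in the jig, let go (x of plain_mid in the frame of seat between -0.004 and 0.006 m and y of plain_mid in the frame of seat between -0.009 and 0.009 m and z of plain_mid in the frame of seat between 0.01 and 0.017 m and angle between the z axis of plain_mid and the z axis of seat, either way round below 0.08 rad and angle between the y axis of plain_mid and the y axis of seat, either way round below 0.12 rad and contact force between plain_block and the fingers below 0.05 N), for 0.2 s.
3. the handle is past its dead point and the pad presses on the plain block (x of plain_mid in the frame of seat between -0.004 and 0.006 m and y of plain_mid in the frame of seat between -0.009 and 0.009 m and z of plain_mid in the frame of seat between 0.01 and 0.017 m and angle between the z axis of plain_mid and the z axis of seat, either way round below 0.08 rad and angle between the y axis of plain_mid and the y axis of seat, either way round below 0.12 rad and value of joint clamp_handle above 1.355 rad and contact force between clamp_pad and plain_block above 5 N), for 0.2 s.
At the end, for the whole second after the job is handed in: Finished block at rest, dowel up, within 50 mm of the foam pad's centre each way; plain block flat on the bed (4.5 degrees), square (7 degrees), within 5 mm of the lugs, between the cheeks; handle over 1.355 rad, pad force over 5 N; bystanders within 25 mm of their starts (all of step 1 and all of step 3 and contact force between plain_block and the fingers below 0.05 N and distance of each of offcut, small_jar, ink_pot, tape_roll, carved_fish, eraser from where it was at the start of the episode below 0.025 m and linear speed of plain_block below 0.02 m/s); the robot touches nothing.
It fails at once if a bystander was shifted more than 40 mm (distance of any of offcut, small_jar, ink_pot, tape_roll, carved_fish, eraser from where it was at the start of the episode above 0.04 m).
It fails at once if the carved fish was knocked over (angle between carved_fish's own z axis and vertical above 0.5 rad).
It also fails if it takes over 59 s, if anything falls off the work surface, if the arm or the gripper's body presses on something with over 40 N, if the wrist force passes 120 N, or if a joint passes its speed limit or range.

## Working session

There is one attempt and no reset: what is moved stays moved. The work goes in short steps, Python scripts to look and compute and a tool call to move; the robot and the scene stay as the last step left them, time stands still between calls to the robot, and variables do not carry over. Pictures are saved under pics/ and viewed, at most 10 in all, crops included, and the job is handed in when it is done.

Besides the shell and the picture viewer there is one more tool, called as name(argument=value, ...) on one line, values as JSON. arm_command: Moves the arm, as the interface text tells. Its arguments: {"type":"object","properties":{"moves":{"type":"array","items":{"type":"number"}},"squeeze":{"type":"number"}},"required":["moves"]}

```bash
mkdir -p pics; python3 - <<'E'
from workcell import *
import cv2,numpy as np
s=get_state();print(s)
for n in("scene","top"):
    im=read_camera(n);cv2.imwrite(f"pics/{n}0.png",im[:,:,::-1]);print(n,get_calibration(n))
E
```

```text
{'time_s': 0.0, 'q': array([ 1.1188488 ,  0.53719122, -0.00443754,  1.53883946,  0.00261742,
        1.06728076, -0.07119365]), 'joint_vel': array([-0.00012887, -0.00040987, -0.00034379, -0.00047031, -0.00060258,
        0.00040479, -0.00157292]), 'effort': array([-1.73633132e-03, -5.83426380e+01,  1.04804289e+00, -2.59114140e+01,
        1.23076068e-02,  9.57289129e-03,  7.13801455e-06]), 'tcp_pos': array([ 0.24429556, -0.60164495,  0.20831002]), 'eef_rot': array([-3.08169568e+00, -6.01997039e-01,  7.31799953e-04]), 'ft_force': array([ 0.42569834, -0.48041885,  0.75454956]), 'wrist_torque': array([-0.06385892, -0.01643557,  0.00028902]), 'gripper_force': 0.0, 'width': 0.9987759992017701}
scene {'fx': 394.8637180012859, 'fy': 394.8637180012859, 'cx': 272.4250694508727, 'cy': 213.05192259128415, 'position': array([0.01706154, 0.33742552, 0.539434  ]), 'orientation': array([-0.91618887,  2.22945162, -1.30421333])}
top {'fx': 437.15447332148045, 'fy': 437.15447332148045, 'cx': 276.5229199318711, 'cy': 204.42515154400084, 'position': array([ 0.48812479, -0.19568325,  1.2389672 ]), 'orientation': array([-2.19077491,  2.19691295, -0.08874605])}
```

View pics/top0.png

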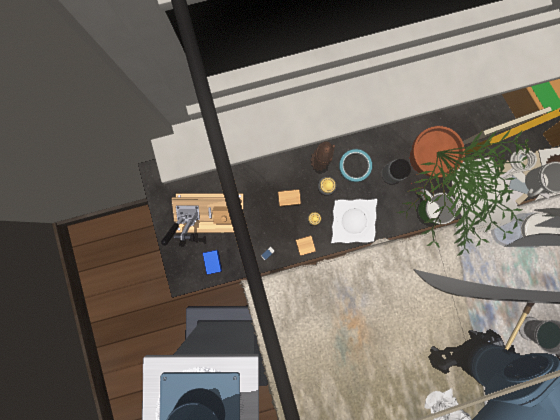

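View pics/scene0.png

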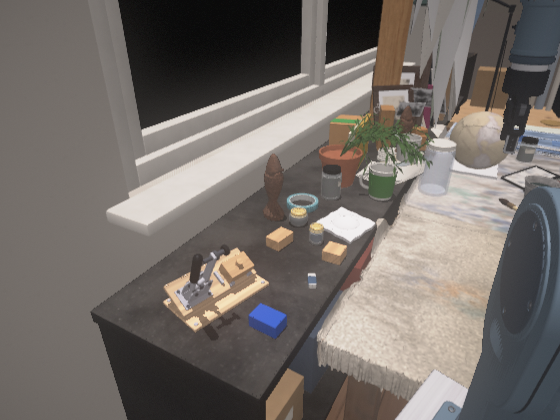

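```bash
cat > h.py <<'E'
import numpy as np,cv2
from scipy.spatial.transform import Rotation as R
def ray(cal,u,v):
    d=np.array([(u-cal["cx"])/cal["fx"],(v-cal["cy"])/cal["fy"],1.]);return cal["position"],R.from_rotvec(cal["orientation"]).apply(d)
def plane(cal,u,v,z):
    o,d=ray(cal,u,v);return o+d*(z-o[2])/d[2]
def proj(cal,P):
    p=R.from_rotvec(cal["orientation"]).inv().apply(np.asarray(P)-cal["position"]);return np.array([cal["cx"]+cal["fx"]*p[...,0]/p[...,2],cal["cy"]+cal["fy"]*p[...,1]/p[...,2]]).T
def tri(cs,px):
    A=np.zeros((3,3));b=np.zeros(3)
    for c,(u,v) in zip(cs,px):
        o,d=ray(c,u,v);d=d/np.linalg.norm(d);M=np.eye(3)-np.outer(d,d);A+=M;b+=M@o
    return np.linalg.solve(A,b)
E
python3 - <<'E'
from h import *
from workcell import *
c=get_calibration("top");im=cv2.imread("pics/top0.png")
hsv=cv2.cvtColor(im,cv2.COLOR_BGR2HSV)
m=((hsv[...,0]>8)&(hsv[...,0]<25)&(hsv[...,1]>80)&(hsv[...,2]>120)).astype(np.uint8)*255
def rep(m,z,lab):
    m=m.copy();m[:150]=0;m[275:]=0;m[:,:160]=0;m[:,385:]=0
    for k in cv2.findContours(m,0,2)[0]:
        if cv2.contourArea(k)<40: continue
        W=np.array([plane(c,*p,z)[:2] for p in k[:,0]]).astype(np.float32)
        r=cv2.minAreaRect(W*1000);print(lab,k[:,0].mean(0).astype(int),np.round(r[0]),np.round(r[1]),round(r[2],1))
rep(m,.028,"wood");
w=((hsv[...,1]<40)&(hsv[...,2]>180)).astype(np.uint8)*255; rep(w,.01,"white")
a=cv2.resize(im[180:260,155:255],None,fx=6,fy=6,interpolation=3)
s=cv2.imread("pics/scene0.png");b=cv2.resize(s[235:335,155:275],None,fx=5,fy=5,interpolation=3)
cv2.imwrite("pics/a.png",a);cv2.imwrite("pics/b.png",b)
for n,u,v,z in(("fish",322,157,.1),("pot",327,185,.04),("jar",315,218,.048),("eraser",267,253,.011),("tape",356,165,.018)):print(n,plane(c,u,v,z).round(3))
E
```

```text
wood [305 245] [ 457. -292.] [45. 45.] 15.6
wood [314 218] [ 531. -317.] [33. 34.] 75.5
wood [197 213] [548.  -7.] [169. 108.] 89.9
wood [287 198] [ 590. -247.] [40. 60.] 5.6
wood [327 185] [ 624. -355.] [42. 39.] 89.9
white [342 265] [ 415. -389.] [250.  78.] 89.7
white [349 219] [ 525. -430.] [129. 121.] 89.8
white [249 156] [ 707. -148.] [150.  37.] 90.0
white [190 170] [683.  39.] [ 88. 155.] 0.8
fish [ 0.69  -0.332  0.1  ]
pot [ 0.622 -0.352  0.04 ]
jar [ 0.531 -0.317  0.048]
eraser [ 0.435 -0.186  0.011]
tape [ 0.681 -0.437  0.018]
```

View pics/a.png

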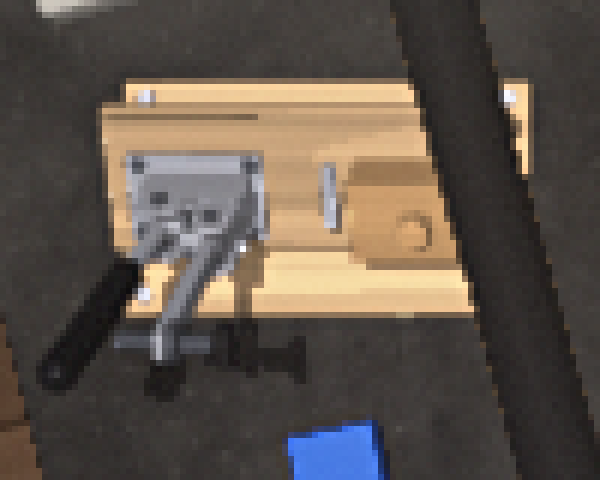

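View pics/b.png

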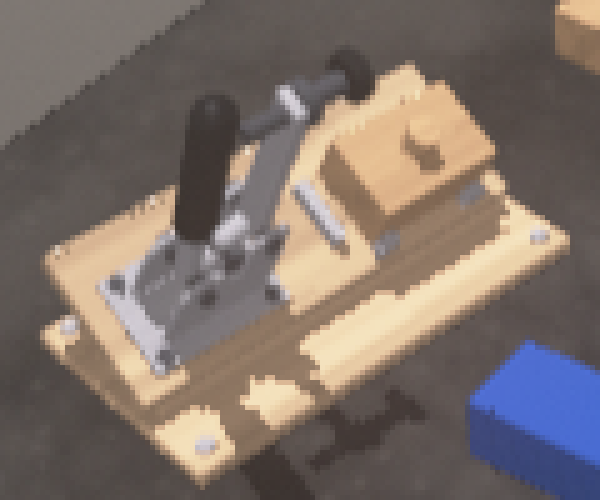

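```bash
python3 - <<'E'
from h import *
from workcell import *
t=get_calibration("top");s=get_calibration("scene")
T=lambda u,v:(155+u/6-.4,180+v/6-.4); S=lambda u,v:(155+u/5-.4,235+v/5-.4)
for n,a,b in(("dowel",(415,229),(421,130)),("screwNL",(145,294),(206,445)),("screwFL",(146,97),(69,326)),("handleend",(55,375),(212,105)),("armpad",(165,378),(350,75)),("blk corner lowleft",(350,260),(388,215)),("cheek top near",(333,225),(343,245)),("cheek far",(328,165),(300,185))):
    print(n,tri((t,s),(T(*a),S(*b))).round(4))
for p in((145,294),(146,97),(510,97)):print(plane(t,*T(*p),.012).round(4))
E
```

```text
dowel [ 0.5313 -0.0708  0.0676]
screwNL [0.5036 0.0616 0.0075]
screwFL [0.596  0.0622 0.0082]
handleend [0.4691 0.0618 0.1777]
armpad [0.4646 0.016  0.1691]
blk corner lowleft [ 0.5176 -0.0399  0.0493]
cheek top near [ 0.5344 -0.0294  0.0308]
cheek far [ 0.5609 -0.0294  0.0468]
[0.5035 0.0607 0.012 ]
[0.5956 0.0613 0.012 ]
[ 0.5953 -0.1089  0.012 ]
```

arm_command(moves=[0.03,0.04,0.02,-0.08,0.08,0.06,0.08,0.04,-0.16,0.08,0.09,0.12,0.06,-0.24,0.08,0.12,0.16,0.08,-0.32,0.08,0.15,0.2,0.1,-0.38,0.08,0.17,0.24,0.12,-0.38,0.08,0.19,0.28,0.13,-0.38,0.08,0.21,0.32,0.14,-0.38,0.08,0.23,0.36,0.14,-0.38,0.08,0.24,0.4,0.14,-0.38,0.08], squeeze=30)

```text
time_s: 1.1
tcp_pos: [0.486, -0.1997, 0.3495]
eef_rot: [-3.141, -0.011, -0.002]
ft_force: [0.0, -0.1, -0.2]
width: 0.937
gripper_force: 0.0
```

arm_command(moves=[0.0,0.03,0.0,0,0.07,0.02,0.06,0.0,0,0.07,0.03,0.09,0.0,0,0.07,0.045,0.11,0.0,0,0.07,0.055,0.13,0.0,0,0.07,0.055,0.13,0.0,0,0.07,0.055,0.13,0.0,0,0.07,0.055,0.13,0.0,0,0.07,0.055,0.13,0.0,0,0.07,0.055,0.13,0.0,0,0.07])

```text
time_s: 2.1
tcp_pos: [0.5393, -0.0732, 0.3493]
eef_rot: [3.141, 0.007, -0.0]
ft_force: [0.1, -0.7, -0.3]
width: 0.821
gripper_force: 0.0
```

```bash
cat > w.py <<'E'
from h import *
from workcell import *
import sys,pickle
s=get_state();c=get_calibration("wrist");im=read_camera("wrist")
cv2.imwrite(f"pics/{sys.argv[1]}.png",im[:,:,::-1]);pickle.dump(c,open(f"pics/{sys.argv[1]}.pkl","wb"))
print(s["time_s"],s["tcp_pos"].round(4),s["eef_rot"].round(4),s["width"],c)
E
python3 w.py w1
```

```text
2.1 [ 0.5393 -0.0732  0.3493] [ 3.1412  0.0068 -0.    ] 0.8214011240757926 {'fx': 325.6743319591573, 'fy': 325.6743319591573, 'cx': 279.10428466874026, 'cy': 212.09047660117653, 'position': array([ 0.61589271, -0.07194565,  0.51414016]), 'orientation': array([ 2.06062651, -2.05186252, -0.31604009])}
```

View pics/w1.png

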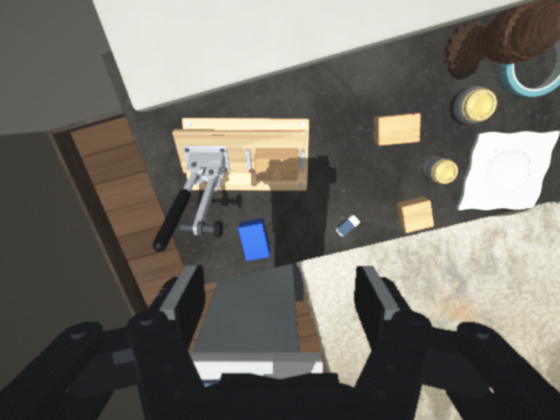

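```bash
python3 - <<'E'
from h import *
import pickle
c=pickle.load(open("pics/w1.pkl","rb"));im=cv2.imread("pics/w1.png")
cv2.imwrite("pics/w1c.png",cv2.resize(im[112:198,165:315],None,fx=5,fy=5,interpolation=2))
hsv=cv2.cvtColor(im,cv2.COLOR_BGR2HSV)
m=((hsv[...,0]>8)&(hsv[...,0]<25)&(hsv[...,1]>80)&(hsv[...,2]>120)).astype(np.uint8)*255
def rep(m,z,lab):
  m=m.copy();m[:,:340]=0;m[235:]=0
  for k in cv2.findContours(m,0,2)[0]:
    if cv2.contourArea(k)<300: continue
    W=np.array([plane(c,*p,z)[:2] for p in k[:,0]]).astype(np.float32)
    r=cv2.minAreaRect(W*1000);print(lab,k[:,0].mean(0).astype(int),np.round(r[0],1),np.round(r[1]),round(r[2],1))
rep(m,.028,"wood")
rep(((hsv[...,1]<40)&(hsv[...,2]>150)).astype(np.uint8)*255,.01,"white")
# predicted seat model
for seat in([.551,-.069,.036],):
  n=np.array([-.5,0,.866]);e=np.array([.866,0,.5]);y=np.array([0,1.,0])
  P=lambda a,b,z:seat+a*e+b*y+z*n
  for nm,q in(("dowel",(0,0,.04)),("topc",(-.02,.03,.028)),("topc",(-.02,-.03,.028)),("topc",(.02,.03,.028)),("topc",(.02,-.03,.028)),("bed",(-.029,-.043,0)),("bed",(.043,-.043,0)),("bed",(.043,.141,0))):
    u=proj(c,P(*q));print(nm,q,(u-[165,112])*5+2)
E
```

```text
wood [417 218] [ 459.1 -288.7] [52. 48.] 15.7
wood [446 172] [ 527.4 -323.5] [35. 37.] 0.2
wood [399 128] [ 589.3 -245.2] [42. 62.] 5.7
wood [479 105] [ 623.2 -357.1] [42. 46.] 0.2
white [503 187] [ 503.1 -418.3] [166. 237.] 0.2
white [429  25] [ 725.3 -275.5] [ 64. 244.] 0.2
dowel (0, 0, 0.04) [560.13077231 311.41789555]
topc (-0.02, 0.03, 0.028) [456.89118513 336.32544426]
topc (-0.02, -0.03, 0.028) [664.18342969 337.19250794]
topc (0.02, 0.03, 0.028) [449.73488578 225.67718489]
topc (0.02, -0.03, 0.028) [670.86909268 226.62488236]
bed (-0.029, -0.043, 0) [702.13190037 298.10661174]
bed (0.043, -0.043, 0) [718.65346536  95.28810822]
bed (0.043, 0.141, 0) [43.25163038 92.31099635]
```

View pics/w1c.png

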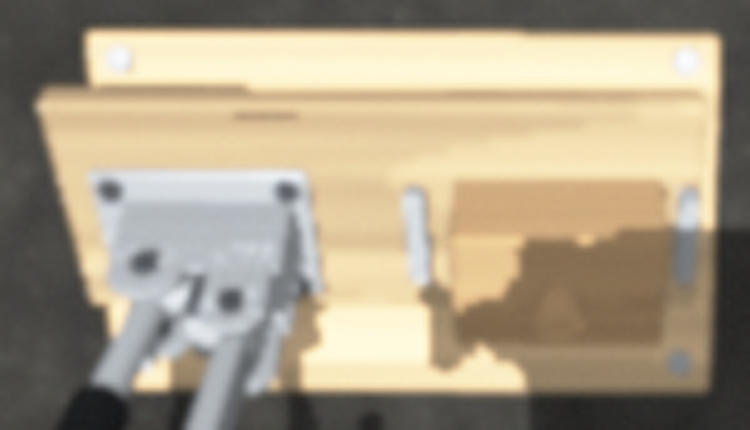

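arm_command(moves=[0.0,0.003,-0.04,0,0.07,0.0,0.003,-0.09,0,0.07,0.0,0.003,-0.14,0,0.07,0.0,0.003,-0.18,0,0.07,0.0,0.003,-0.215,0,0.07,0.0,0.003,-0.24,0,0.07,0.0,0.003,-0.26,0,0.07,0.0,0.003,-0.275,0,0.07,0.0,0.003,-0.285,0,0.07,0.0,0.003,-0.29,0,0.07])

```text
time_s: 3.15
tcp_pos: [0.5393, -0.0694, 0.0585]
eef_rot: [-3.142, -0.009, 0.001]
ft_force: [-0.8, -0.4, -0.2]
width: 0.821
gripper_force: 0.0
```

```bash
python3 w.py w2; python3 -c "
import cv2
a=cv2.imread('pics/w2.png');from workcell import *
s=read_camera('scene')[230:330,150:290,::-1]
cv2.imwrite('pics/w2s.png',cv2.hconcat([cv2.resize(a,(440,330)),cv2.resize(s,(350,330),interpolation=2)]))"
```

```text
3.15 [ 0.5393 -0.0694  0.0585] [-3.1415e+00 -8.6000e-03  1.3000e-03] 0.8208541567676082 {'fx': 325.6743319591573, 'fy': 325.6743319591573, 'cx': 279.10428466874026, 'cy': 212.09047660117653, 'position': array([ 0.61599976, -0.06817325,  0.22334086]), 'orientation': array([ 2.06148149, -2.05017958, -0.31695507])}
```

View pics/w2s.png

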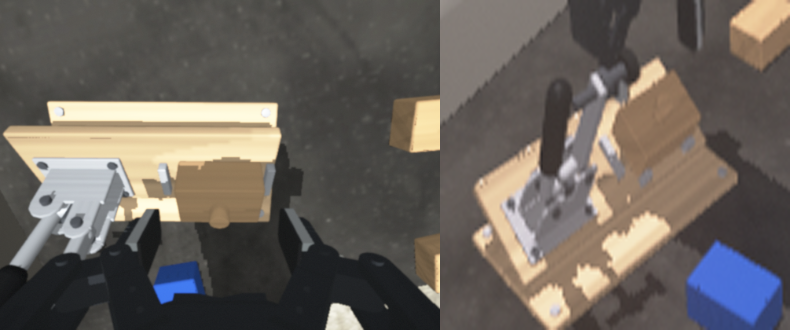

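```bash
python3 - <<'E'
from h import *
from workcell import *
import pickle
s=get_calibration("scene");w=pickle.load(open("pics/w2.pkl","rb"));print(get_state()["tcp_pos"])
for y in(-.0694,-.0344,-.1044):
  for z in(.0485,.0585,.0785):
    P=[.5393,y,z];a=proj(s,P);b=proj(w,P)
    print(y,z,"scene comp",(440+(a[0]-150)*2.5).round(),((a[1]-230)*3.3).round(),"wrist comp",(b*.786).round())
seat=np.array([.5495,-.0685,.036]);n=np.array([-.5,0,.866]);e=np.array([.866,0,.5])
for q in((-.02,.03,.028),(-.02,-.03,.028),(.02,.03,.028),(.02,-.03,.028)):
  P=seat+q[0]*e+n*q[2]+[0,q[1],0];print(q,proj(w,P)*.786)
E
```

```text
[ 0.53946631 -0.06933383  0.05898609]
-0.0694 0.0485 scene comp 655.0 122.0 wrist comp [220. 194.]
-0.0694 0.0585 scene comp 655.0 109.0 wrist comp [221. 200.]
-0.0694 0.0785 scene comp 653.0 82.0 wrist comp [221. 213.]
-0.0344 0.0485 scene comp 622.0 147.0 wrist comp [173. 194.]
-0.0344 0.0585 scene comp 621.0 133.0 wrist comp [171. 200.]
-0.0344 0.0785 scene comp 619.0 106.0 wrist comp [165. 213.]
-0.1044 0.0485 scene comp 687.0 98.0 wrist comp [268. 194.]
-0.1044 0.0585 scene comp 686.0 85.0 wrist comp [270. 200.]
-0.1044 0.0785 scene comp 685.0 59.0 wrist comp [276. 214.]
(-0.02, 0.03, 0.028) [179.63627008 220.4533105 ]
(-0.02, -0.03, 0.028) [258.58117703 220.84177961]
(0.02, 0.03, 0.028) [172.81666504 188.20202983]
(0.02, -0.03, 0.028) [265.88553011 188.67848903]
```

arm_command(moves=[0,0,0,0,0.06,0,0,0,0,0.05,0,0,0,0,0.05,0,0,0,0,0.05,0,0,0,0,0.05,0,0,0,0,0.05,0,0,0,0,0.05,0,0,0,0,0.05,0,0,0,0,0.05,0,0,0,0,0.05], squeeze=30)

```text
time_s: 4.25
tcp_pos: [0.5396, -0.0692, 0.0592]
eef_rot: [-3.142, -0.009, 0.0]
ft_force: [-0.3, 0.0, -1.1]
width: 0.59
gripper_force: 0.0
```

```bash
python3 w.py w3; python3 -c "
import cv2,numpy as np
a=cv2.imread('pics/w3.png')[200:400,150:430];from workcell import *
s=read_camera('scene')[200:300,190:290,::-1].copy()
g=lambda i:(255*(i/255.)**.5).astype(np.uint8)
cv2.imwrite('pics/w3s.png',g(cv2.hconcat([cv2.resize(a,(420,300),interpolation=2),cv2.resize(s,(300,300),interpolation=2)])))"
```

```text
4.25 [ 0.5396 -0.0692  0.0592] [-3.1416 -0.0091  0.    ] 0.5902664389235684 {'fx': 325.6743319591573, 'fy': 325.6743319591573, 'cx': 279.10428466874026, 'cy': 212.09047660117653, 'position': array([ 0.61616634, -0.06796349,  0.22406627]), 'orientation': array([ 2.06220642, -2.05031243, -0.31613669])}
```

View pics/w3s.png

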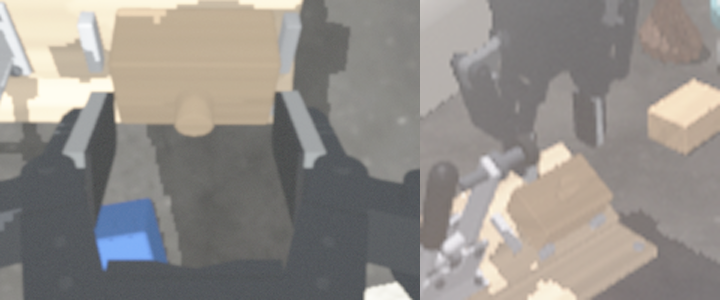

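```bash
python3 - <<'E'
from h import *
from workcell import *
import pickle
s=get_calibration("scene");w=pickle.load(open("pics/w3.pkl","rb"))
for u,y in((224.7,-.0692+.025),(334.7,-.0692-.025)):
  o,d=ray(w,u,261);k=(y-o[1])/d[1];print(o+k*d)
  o,d=ray(w,u,261);print([ (o+d*(z-o[2])/d[2]).round(4) for z in(.05,.08,.09)])
print(R.from_rotvec(w["orientation"]).as_matrix()[:,2])
o,d=ray(s,246.7,248.3);print([(o+d*(x-o[0])/d[0]).round(4) for x in(.53,.54,.55)])
# block check: dowel top in crop (195,130)
o,d=ray(w,150+195/1.5,200+125/1.5);print([(o+d*(z-o[2])/d[2]).round(4) for z in(.0706,)])
E
```

```text
[ 0.55185423 -0.0442      0.09288507]
[array([ 0.5308, -0.0364,  0.05  ]), array([ 0.5455, -0.0419,  0.08  ]), array([ 0.5504, -0.0437,  0.09  ])]
[ 0.54900847 -0.0942      0.08647437]
[array([ 0.5312, -0.1012,  0.05  ]), array([ 0.5458, -0.0954,  0.08  ]), array([ 0.5507, -0.0935,  0.09  ])]
[-0.30114693 -0.00167292 -0.95357628]
[array([ 0.53  , -0.0925,  0.0876]), array([ 0.54  , -0.1009,  0.0788]), array([ 0.55  , -0.1093,  0.07  ])]
[array([ 0.528 , -0.0689,  0.0706])]
```

arm_command(moves=[0,0,0,0,0.07,0,0,0,0,0.07,0,0,0,0,0.07,0,0,-0.01,0,0.07,0,0,-0.02,0,0.07,0,0,-0.027,0,0.07,0,0,-0.033,0,0.07,0,0,-0.037,0,0.07,0,0,-0.039,0,0.07,0,0,-0.039,0,0.07])

```text
time_s: 5.35
tcp_pos: [0.5395, -0.0692, 0.0199]
eef_rot: [-3.142, -0.009, 0.001]
ft_force: [-0.3, 0.3, 0.4]
width: 0.822
gripper_force: 0.0
```

arm_command(moves=[0,0,0,0,0.06,0,0,0,0,0.05,0,0,0,0,0.05,0,0,0,0,0.05,0,0,0,0,0.05,0,0,0,0,0.05,0,0,0,0,0.05,0,0,0,0,0.05,0,0,0,0,0.05,0,0,0,0,0.05], squeeze=30)

```text
time_s: 6.35
tcp_pos: [0.5399, -0.0693, 0.0206]
eef_rot: [3.141, 0.009, 0.001]
ft_force: [-1.9, 0.6, 6.0]
width: 0.691
gripper_force: 32.9
```

arm_command(moves=[0,0,0.01,0,0.05,0,0,0.03,0,0.05,0,0,0.06,0,0.05,0,-0.02,0.09,0,0.05,-0.005,-0.06,0.11,0,0.05,-0.01,-0.1,0.11,0,0.05,-0.015,-0.14,0.11,0,0.05,-0.02,-0.18,0.11,0,0.05,-0.025,-0.22,0.11,0,0.05,-0.027,-0.26,0.11,0,0.05])

```text
time_s: 7.35
tcp_pos: [0.5118, -0.3309, 0.1307]
eef_rot: [3.142, 0.009, -0.0]
ft_force: [0.4, 0.3, -0.9]
width: 0.701
gripper_force: 32.5
```

arm_command(moves=[0,-0.03,0,0,0.05,0,-0.06,0,0,0.05,0,-0.085,0,0,0.05,0,-0.1,0,0,0.05,0,-0.1,-0.03,0,0.05,0,-0.1,-0.06,0,0.05,0,-0.1,-0.08,0,0.05,0,-0.1,-0.095,0,0.05,0,-0.1,-0.105,0,0.05,0,-0.1,-0.11,0,0.05])

```text
time_s: 8.35
tcp_pos: [0.5127, -0.4289, 0.0197]
eef_rot: [-3.141, -0.01, 0.0]
ft_force: [-0.6, 0.1, -0.2]
width: 0.692
gripper_force: 32.6
```

```bash
python3 w.py w4; python3 -c "
import cv2,numpy as np
a=cv2.imread('pics/w4.png');from workcell import *
s=read_camera('scene')[170:270,270:410,::-1].copy()
cv2.imwrite('pics/w4s.png',cv2.hconcat([cv2.resize(a,(400,300)),cv2.resize(s,(400,300),interpolation=2)]))"
```

```text
8.35 [ 0.5127 -0.4289  0.0197] [-3.1412e+00 -9.8000e-03  4.0000e-04] 0.6917534670523972 {'fx': 325.6743319591573, 'fy': 325.6743319591573, 'cx': 279.10428466874026, 'cy': 212.09047660117653, 'position': array([ 0.58928764, -0.42764293,  0.1845917 ]), 'orientation': array([ 2.06266913, -2.04990968, -0.31672091])}
```

View pics/w4s.png

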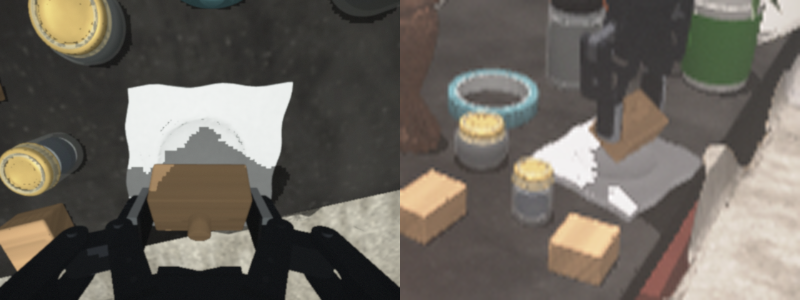

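arm_command(moves=[0,0,-0.005,0,0.05,0,0,-0.01,0,0.05,0,0,-0.014,0,0.05,0,0,-0.017,0,0.05,0,0,-0.019,0,0.05,0,0,-0.019,0,0.05,0,0,-0.019,0,0.05,0,0,-0.019,0,0.05,0,0,-0.019,0,0.05,0,0,-0.019,0,0.05])

```text
time_s: 9.45
tcp_pos: [0.5133, -0.4292, 0.0028]
eef_rot: [3.141, 0.009, 0.001]
ft_force: [-2.8, 3.5, 11.9]
width: 0.698
gripper_force: 34.1
```

arm_command(moves=[0,0,0.001,0,0.062,0,0,0.001,0,0.064,0,0,0.001,0,0.068,0,0,0.001,0,0.072,0,0,0.001,0,0.076,0,0,0.001,0,0.076,0,0,0.001,0,0.076,0,0,0.03,0,0.076,0,0,0.07,0,0.076,0,0,0.11,0,0.076])

```text
time_s: 10.45
tcp_pos: [0.5121, -0.4289, 0.112]
eef_rot: [-3.141, -0.009, 0.002]
ft_force: [0.8, 0.5, 0.5]
width: 0.893
gripper_force: 0.0
```

```bash
python3 w.py w5; cat > blob.py <<'E'
from h import *
import pickle,sys
def blobs(n,z,roi=None,amin=150,sc=False):
  c=pickle.load(open(f"pics/{n}.pkl","rb"));im=cv2.imread(f"pics/{n}.png");hsv=cv2.cvtColor(im,cv2.COLOR_BGR2HSV)
  m=((hsv[...,0]>5)&(hsv[...,0]<25)&(hsv[...,1]>70)&(hsv[...,2]>60)).astype(np.uint8)*255
  for k in cv2.findContours(m,0,2)[0]:
    if cv2.contourArea(k)<amin: continue
    W=np.array([plane(c,*p,z)[:2] for p in k[:,0]]).astype(np.float32)
    r=cv2.minAreaRect(W*1000);p=cv2.approxPolyDP(k,.02*cv2.arcLength(k,1),1)[:,0]
    print(k[:,0].mean(0).astype(int),cv2.contourArea(k),np.round(r[0],1),np.round(r[1]),round(r[2],1),p.tolist() if len(p)<12 else "")
if __name__=="__main__":blobs(sys.argv[1],float(sys.argv[2]))
E
python3 blob.py w5 .037
python3 - <<'E'
from workcell import *
from h import *
import pickle
for n in("scene","top"):
  cv2.imwrite(f"pics/{n}5.png",read_camera(n)[:,:,::-1]);pickle.dump(get_calibration(n),open(f"pics/{n}5.pkl","wb"))
from blob import blobs
print("scene");blobs("scene5",.037,amin=60);print("top");blobs("top5",.037,amin=60)
E
```

```text
10.45 [ 0.5121 -0.4289  0.112 ] [-3.1408e+00 -9.3000e-03  1.6000e-03] 0.8930206115145373 {'fx': 325.6743319591573, 'fy': 325.6743319591573, 'cx': 279.10428466874026, 'cy': 212.09047660117653, 'position': array([ 0.58889663, -0.42773952,  0.27678753]), 'orientation': array([ 2.06219098, -2.04989868, -0.31793663])}
[121 265] 3517.5 [ 465.7 -301.5] [50. 57.] 15.7 [[144, 232], [101, 242], [84, 254], [105, 299], [151, 288], [161, 274]]
[288 185] 4001.5 [ 527.6 -428.5] [42. 59.] 0.4 [[317, 170], [246, 167], [243, 219], [315, 220]]
[133 186] 1830.0 [ 529.2 -312.7] [36. 41.] 28.2 
[ 61 104] 5217.0 [ 589.7 -260.1] [40. 71.] 5.7 [[84, 79], [59, 73], [0, 80], [0, 137], [95, 129]]
[170  52] 3497.0 [ 622.9 -353.1] [41. 44.] 0.3 [[155, 20], [138, 36], [139, 67], [161, 87], [183, 87], [199, 70], [196, 39], [177, 22]]
[548   7] 165.5 [ 653.8 -602.3] [13.  7.] 75.1 [[541, 5], [545, 9], [555, 11], [557, 13], [559, 12], [559, 0], [547, 0]]
scene
[389 403] 325.5 [155.2 -17.5] [21. 50.] 19.2 [[388, 391], [380, 403], [377, 419], [392, 419], [394, 416], [391, 414], [397, 400], [395, 403], [392, 394], [391,
[... 3437 characters left out ...]
 145], [312, 154], [311, 164], [317, 170], [325, 168], [331, 159]]
[498 135] 85.0 [ 757.9 -838.6] [21. 63.] 23.0 [[508, 129], [494, 135], [490, 142], [499, 141]]
[435 157] 1678.0 [ 719.  -655.8] [130. 157.] 54.1 [[437, 125], [416, 137], [409, 158], [415, 170], [441, 177], [438, 167], [449, 168], [436, 152], [463, 151], [455, 131]]
[551 133] 250.0 [ 767.6 -984.6] [45. 72.] 87.3 [[559, 121], [543, 133], [552, 146], [559, 144]]
[530 124] 387.5 [ 796.1 -929.1] [ 24. 184.] 23.3 [[559, 108], [511, 128], [503, 139], [558, 116]]
[522 101] 732.5 [ 858.9 -907.4] [76. 97.] 18.4 [[530, 86], [502, 94], [515, 117], [543, 108]]
[554  86] 90.0 [ 898.2 -999.1] [29. 52.] 87.3 [[549, 81], [559, 97], [559, 79]]
```

arm_command(moves=[0.02,0.04,0,0.05,0.074,0.04,0.08,0,0.098,0.074,0.055,0.12,0,0.098,0.074,0.065,0.15,0,0.098,0.074,0.07,0.17,0,0.098,0.074,0.072,0.181,0,0.098,0.074,0.072,0.181,0,0.098,0.074,0.072,0.181,-0.03,0.098,0.074,0.072,0.181,-0.05,0.098,0.074,0.072,0.181,-0.05,0.098,0.074])

```text
time_s: 11.6
tcp_pos: [0.5811, -0.2497, 0.0579]
eef_rot: [-3.136, -0.159, 0.01]
ft_force: [0.4, -0.7, 0.7]
width: 0.868
gripper_force: 0.0
```

```bash
python3 w.py w6; python3 blob.py w6 .028
```

```text
11.6 [ 0.5811 -0.2497  0.0579] [-3.1364 -0.1593  0.0097] 0.867629280635359 {'fx': 325.6743319591573, 'fy': 325.6743319591573, 'cx': 279.10428466874026, 'cy': 212.09047660117653, 'position': array([ 0.65831853, -0.24124217,  0.22234484]), 'orientation': array([ 2.14866609, -1.9406948 , -0.30694894])}
[315 362] 1841.0 [ 482.3 -285.6] [39. 48.] 6.0 [[337, 341], [285, 347], [284, 376], [335, 373], [345, 384]]
[364 331] 259.5 [ 512.6 -315.5] [23.  9.] 28.6 [[362, 318], [356, 327], [357, 336], [364, 342], [373, 343], [367, 325]]
[358 333] 221.0 [ 512.9 -311.8] [38. 15.] 28.8 [[358, 307], [347, 320], [348, 336], [356, 345], [374, 349], [375, 346], [361, 346], [351, 334], [352, 323], [361, 313]]
[497 317] 4343.5 [ 526.3 -425.2] [79. 55.] 89.7 [[476, 293], [464, 332], [472, 323], [489, 325], [533, 363], [559, 364], [558, 303]]
[283 211] 6340.0 [ 592.4 -245.8] [45. 61.] 5.8 [[234, 183], [233, 250], [322, 249], [325, 193], [318, 183]]
[ 55 250] 8180.0 [559.1 -96.7] [ 69. 101.] 89.7 
[460 188] 4220.0 [ 621.9 -357.1] [47. 44.] 58.8 [[474, 154], [446, 158], [425, 182], [427, 207], [450, 224], [477, 220], [498, 197], [496, 167]]
[546  59] 332.0 [ 696.1 -386.4] [23. 11.] 64.6 [[536, 51], [535, 65], [538, 67], [546, 60], [549, 64], [551, 59], [559, 84], [559, 57], [550, 55], [552, 48], [546, 53]]
[418  46] 1749.0 [ 698.8 -311.6] [20. 53.] 70.6 [[462, 0], [429, 0], [409, 20], [396, 73], [406, 80], [404, 96], [427, 34]]
```

arm_command(moves=[0.002,0.002,-0.02,0,0.074,0.002,0.002,-0.04,0,0.074,0.002,0.002,-0.055,0,0.074,0.002,0.002,-0.066,0,0.074,0.002,0.002,-0.072,0,0.074,0.002,0.002,-0.075,0,0.074,0.002,0.002,-0.075,0,0.06,0.002,0.002,-0.075,0,0.05,0.002,0.002,-0.075,0,0.05,0.002,0.002,-0.075,0,0.05])

```text
time_s: 12.65
tcp_pos: [0.5869, -0.2463, -0.0133]
eef_rot: [3.137, 0.163, 0.001]
ft_force: [-1.4, 0.6, 1.4]
width: 0.697
gripper_force: 33.8
```

arm_command(moves=[0,0,0.03,0,0.05,0,0,0.07,0,0.05,-0.01,0.03,0.1,-0.05,0.05,-0.02,0.07,0.12,-0.104,0.05,-0.03,0.11,0.12,-0.104,0.05,-0.04,0.14,0.12,-0.104,0.05,-0.043,0.165,0.12,-0.104,0.05,-0.043,0.177,0.1,-0.104,0.05,-0.043,0.177,0.08,-0.104,0.05,-0.043,0.177,0.07,-0.104,0.05])

```text
time_s: 13.65
tcp_pos: [0.5426, -0.0686, 0.055]
eef_rot: [-3.141, -0.002, 0.003]
ft_force: [-1.1, 0.4, 0.5]
width: 0.695
gripper_force: 33.6
```

```bash
python3 w.py w7; python3 - <<'E'
from h import *
import pickle
c=pickle.load(open("pics/w7.pkl","rb"))
im=cv2.imread("pics/w7.png");cv2.imwrite("pics/w7c.png",cv2.resize(im[110:320,120:420],None,fx=2.5,fy=2.5,interpolation=2))
E
sleep 1; python3 -c "from workcell import *;print(get_state()['tcp_pos'],get_state()['eef_rot'])"
```

```text
13.65 [ 0.5426 -0.0686  0.055 ] [-3.1414e+00 -1.5000e-03  2.9000e-03] 0.6952113147201442 {'fx': 325.6743319591573, 'fy': 325.6743319591573, 'cx': 279.10428466874026, 'cy': 212.09047660117653, 'position': array([ 0.61951007, -0.06776126,  0.2197806 ]), 'orientation': array([ 2.05662964, -2.05465465, -0.31878182])}
[ 0.54197989 -0.06915602  0.05400545] [-3.14150288e+00 -1.51283026e-04  5.28417756e-03]
```

View pics/w7c.png

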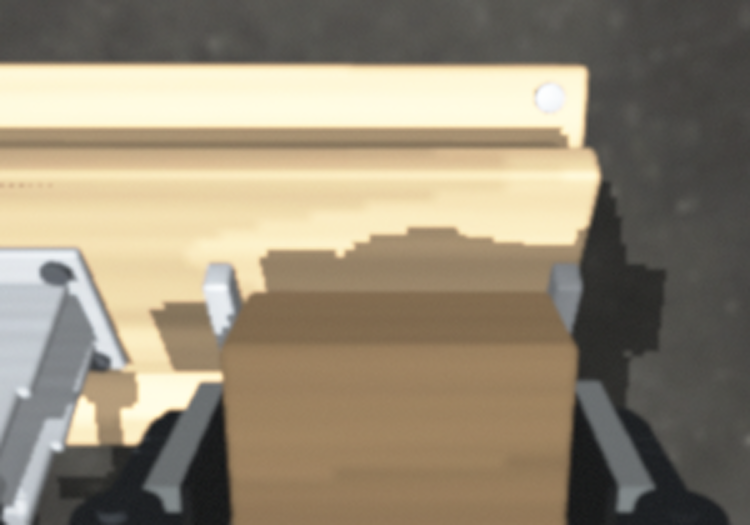

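```bash
python3 - <<'E'
from h import *
import pickle
c=pickle.load(open("pics/w7.pkl","rb"))
f=lambda u,v,z:plane(c,120+u/2.5-.3,110+v/2.5-.3,z).round(4)
print("bottom up edge",f(250,294,.068),f(555,294,.068))
print("top up edge",f(222,345,.096),f(578,345,.096))
print("cheek corners",f(232,265,.0514),f(207,265,.0514),f(552,265,.0514),f(580,265,.0514))
print("bed top edge, seat+.037 z.0575",f(400,170,.0575),f(600,170,.0575))
E
```

```text
bottom up edge [ 0.5633 -0.0383  0.068 ] [ 0.5634 -0.0989  0.068 ]
top up edge [ 0.5647 -0.0386  0.096 ] [ 0.5648 -0.0974  0.096 ]
cheek corners [ 0.5639 -0.0315  0.0514] [ 0.5639 -0.0261  0.0514] [ 0.564  -0.1012  0.0514] [ 0.564  -0.1073  0.0514]
bed top edge, seat+.037 z.0575 [ 0.5862 -0.0681  0.0575] [ 0.5862 -0.1085  0.0575]
```

arm_command(moves=[0.003,0.001,-0.004,0,0.05,0.007,0.001,-0.01,0,0.05,0.007,0.001,-0.016,0,0.05,0.007,0.001,-0.019,0,0.05,0.007,0.001,-0.021,0,0.05,0.007,0.001,-0.022,0,0.05,0.007,0.001,-0.022,0,0.05,0.007,0.001,-0.022,0,0.05,0.007,0.001,-0.022,0,0.05,0.007,0.001,-0.022,0,0.05], squeeze=20)

```text
time_s: 14.7
tcp_pos: [0.5505, -0.0684, 0.0358]
eef_rot: [3.141, -0.001, -0.0]
ft_force: [-6.5, 0.1, 17.5]
width: 0.697
gripper_force: 35.9
```

arm_command(moves=[-0.001,0,-0.001,0,0.05,-0.002,0,-0.002,0,0.05,-0.003,0,-0.004,0,0.05,-0.004,0,-0.005,0,0.05,-0.005,0,-0.006,0,0.05,-0.006,0,-0.008,0,0.05,-0.007,0,-0.009,0,0.05,-0.007,0,-0.009,0,0.05,-0.007,0,-0.009,0,0.05,-0.007,0,-0.009,0,0.05])

```text
time_s: 15.7
tcp_pos: [0.5457, -0.0685, 0.0271]
eef_rot: [3.141, -0.001, 0.006]
ft_force: [-2.2, 0.2, 13.2]
width: 0.691
gripper_force: 39.0
```

arm_command(moves=[0,0,0,0,0.062,0,0,0,0,0.066,0,0,0,0,0.072,0,0,0,0,0.072,0,0,0,0,0.072,0,0,0.02,0,0.072,0,0,0.05,0,0.072,0,0,0.09,0,0.072,0,0,0.12,0,0.072,0,0,0.12,0,0.072])

```text
time_s: 16.7
tcp_pos: [0.5467, -0.0685, 0.1494]
eef_rot: [3.141, -0.001, 0.012]
ft_force: [0.7, 0.3, -0.4]
width: 0.843
gripper_force: 0.0
```

```bash
python3 w.py w8; python3 - <<'E'
from h import *
import pickle
c=pickle.load(open("pics/w8.pkl","rb"));im=cv2.imread("pics/w8.png")
n=np.array([-.5,0,.866]);e=np.array([.866,0,.5]);y=np.array([0,1.,0]);seat=np.array([.551,-.067,.036])
for q in((-.02,.03,.028),(-.02,-.03,.028),(.02,.03,.028),(.02,-.03,.028),(.02,.03,0),(.02,-.03,0),(.017,.036,.008),(.017,-.036,.008),(-.013,.036,.008)):print(q,proj(c,seat+q[0]*e+q[1]*y+q[2]*n).round(1))
g=cv2.cvtColor(im,cv2.COLOR_BGR2GRAY)
for u in(255,270,285,300):print("col",u,g[130:270,u].tolist())
E
```

```text
16.7 [ 0.5467 -0.0685  0.1494] [ 3.1408e+00 -7.0000e-04  1.2200e-02] 0.8431320775758334 {'fx': 325.6743319591573, 'fy': 325.6743319591573, 'cx': 279.10428466874026, 'cy': 212.09047660117653, 'position': array([ 0.62202089, -0.06754872,  0.31484168]), 'orientation': array([ 2.06027645, -2.06141908, -0.30892031])}
(-0.02, 0.03, 0.028) [243.8 235.3]
(-0.02, -0.03, 0.028) [312.9 235.2]
(0.02, 0.03, 0.028) [239.7 203. ]
(0.02, -0.03, 0.028) [316.8 202.9]
(0.02, 0.03, 0) [242.5 179.1]
(0.02, -0.03, 0) [314.1 179.1]
(0.017, 0.036, 0.008) [234.8 188.3]
(0.017, -0.036, 0.008) [321.8 188.2]
(-0.013, 0.036, 0.008) [238.1 212.9]
col 255 [79, 79, 86, 124, 193, 233, 242, 242, 242, 242, 242, 243, 245, 246, 247, 247, 247, 247, 246, 245, 241, 222, 168, 145, 151, 162, 172, 177, 184, 197, 215, 225, 222, 212, 208, 205, 203, 202, 203, 205, 209, 213, 219, 223, 225, 227, 228, 230, 231, 233, 235, 235, 232, 227, 197, 144, 122, 121, 121, 120, 120, 118, 119, 119, 119, 118, 116, 117, 117, 118, 117, 118, 119, 118, 118, 119, 121, 123, 121, 118, 117, 118, 117, 116, 116, 117, 118, 117, 117, 118, 120, 119, 119, 118,
[... 1549 characters left out ...]
41, 41, 42, 41, 42]
col 300 [79, 80, 83, 113, 179, 226, 237, 241, 242, 242, 243, 244, 245, 246, 246, 247, 247, 247, 246, 246, 243, 223, 168, 146, 159, 175, 181, 184, 188, 201, 219, 225, 223, 215, 212, 215, 219, 220, 222, 222, 223, 226, 227, 228, 229, 230, 230, 231, 232, 230, 209, 160, 137, 134, 124, 119, 121, 120, 120, 120, 120, 120, 119, 121, 119, 119, 116, 116, 119, 119, 120, 119, 121, 121, 120, 119, 122, 123, 121, 117, 118, 118, 117, 116, 116, 117, 117, 119, 118, 118, 118, 119, 118, 116, 115, 115, 114, 111, 112, 114, 114, 113, 109, 110, 110, 110, 115, 119, 126, 132, 135, 135, 135, 128, 103, 63, 46, 44, 44, 45, 42, 43, 40, 42, 43, 43, 43, 43, 43, 42, 41, 43, 41, 41, 40, 41, 40, 39, 39, 37]
```

```bash
cat > edge.py <<'E'
from h import *
import pickle,sys
n=np.array([-.5,0,.866]);e=np.array([.866,0,.5]);seat=np.array([.551,-.067,.036])
def bp(c,u,v,z):
    o,d=ray(c,u,v);p=o+d*((seat+z*n-o)@n)/(d@n)-seat;return round(p@e*1000,1),round(p[1]*1000,1)
def run(N):
    c=pickle.load(open(f"pics/{N}.pkl","rb"));g=cv2.cvtColor(cv2.imread(f"pics/{N}.png"),cv2.COLOR_BGR2GRAY).astype(float)
    for yy in(-.02,.0,.02):
        cols=[]
        u0,v0=proj(c,seat+.02*e+[0,yy,0]);u1,v1=proj(c,seat-.02*e+.028*n+[0,yy,0]);ub,vb=proj(c,seat+.043*e+[0,yy,0])
        for nm,u,v,z,w in(("bedtop",ub,vb,0,9),("upbot",u0,v0,0,11),("lowtop",u1,v1,.028,9)):
            u=int(round(u));a=int(v)-w;s=np.gradient(cv2.GaussianBlur(g[a:a+2*w+1,u-2:u+3].mean(1)[:,None],(1,3),0)[:,0]);k=np.argsort(-abs(s))[:2]
            cols.append((nm,[(int(a+i),round(s[i]),bp(c,u,a+i,z)[0]) for i in k]))
        print(N,yy,cols)
    # side ends along row of top-face middle
    u,v=proj(c,seat+.014*n+.02*e);
    for N2 in sys.argv[1:]:run(N2) if 0 else None
if __name__=="__main__":
    for N in sys.argv[1:]:run(N)
E
python3 edge.py w1 w2 w8
```

```text
w1 -0.02 [('bedtop', [(129, -20, np.float64(45.5)), (130, -15, np.float64(43.9))]), ('upbot', [(147, -16, np.float64(15.8)), (148, -15, np.float64(14.1))]), ('lowtop', [(180, 10, np.float64(-21.9)), (181, 9, np.float64(-23.9))])]
w1 0.0 [('bedtop', [(129, -21, np.float64(45.4)), (130, -15, np.float64(43.8))]), ('upbot', [(147, -16, np.float64(15.7)), (148, -15, np.float64(13.9))]), ('lowtop', [(181, 8, np.float64(-24.0)), (180, 7, np.float64(-22.0))])]
w1 0.02 [('bedtop', [(129, -23, np.float64(45.3)), (130, -16, np.float64(43.7))]), ('upbot', [(147, -15, np.float64(15.6)), (148, -15, np.float64(13.8))]), ('lowtop', [(181, 30, np.float64(-24.1)), (171, -27, np.float64(-5.1))])]
w2 -0.02 [('bedtop', [(162, 17, np.float64(45.7)), (163, 13, np.float64(45.0))]), ('upbot', [(203, -33, np.float64(15.9)), (202, -31, np.float64(16.7))]), ('lowtop', [(283, -22, np.float64(-25.1)), (282, -21, np.float64(-23.9))])]
w2 0.0 [('bedtop', [(162, 13, np.float64(45.5)), (170, 10, np.float64(40.3))]), ('upbot', [(203, -34, np.float64(15.7)), (202, -32, np.float64(16.5))]), ('lowtop', [(283, -3, np.floa
[... 263 characters left out ...]
-25.4))])]
w8 -0.02 [('bedtop', [(151, -31, np.float64(48.7)), (152, -30, np.float64(47.8))]), ('upbot', [(181, -30, np.float64(17.9)), (180, -29, np.float64(19.0))]), ('lowtop', [(243, -9, np.float64(-31.1)), (244, -8, np.float64(-32.5))])]
w8 0.0 [('bedtop', [(151, -31, np.float64(48.8)), (152, -31, np.float64(47.8))]), ('upbot', [(182, -30, np.float64(16.8)), (183, -28, np.float64(15.6))]), ('lowtop', [(243, -9, np.float64(-31.0)), (244, -8, np.float64(-32.5))])]
w8 0.02 [('bedtop', [(151, -31, np.float64(48.8)), (152, -30, np.float64(47.8))]), ('upbot', [(184, -34, np.float64(14.5)), (185, -32, np.float64(13.4))]), ('lowtop', [(238, 24, np.float64(-23.8)), (237, 23, np.float64(-22.4))])]
```

arm_command(moves=[0,0,0.03,0.15,0.05,0,0,0.06,0.3,0.02,0,0,0.09,0.45,0,-0.01,0.02,0.09,0.6,0,-0.03,0.04,0.09,0.75,0,-0.04,0.06,0.09,0.9,0,-0.05,0.08,0.09,1.05,0,-0.06,0.1,0.09,1.2,0,-0.073,0.108,0.09,1.35,0,-0.073,0.108,0.09,1.5,0])

```text
time_s: 17.75
tcp_pos: [0.4682, 0.0413, 0.2337]
eef_rot: [-2.287, -2.15, 0.004]
ft_force: [-0.3, -0.4, 0.2]
width: -0.001
gripper_force: 0.0
```

```bash
python3 w.py w9; python3 - <<'E'
from h import *
from workcell import *
s=get_state();print(s["q"].round(2))
for n in("scene","top"):cv2.imwrite(f"pics/{n}9.png",read_camera(n)[:,:,::-1])
a=cv2.imread("pics/scene0.png");b=cv2.imread("pics/scene9.png")
H=lambda i:cv2.cvtColor(i,cv2.COLOR_BGR2GRAY)
# print gray patches around block for both: rows 245..285 step, cols 215..262
for nm,i in(("0",a),("9",b)):
  g=H(i);print(nm)
  for r in range(248,286,3):print(r,' '.join('%3d'%v for v in g[r,214:262:2]))
E
```

```text
17.75 [0.4682 0.0413 0.2337] [-2.287  -2.1503  0.0037] -0.0006947193423126845 {'fx': 325.6743319591573, 'fy': 325.6743319591573, 'cx': 279.10428466874026, 'cy': 212.09047660117653, 'position': array([0.47315284, 0.11883731, 0.39862215]), 'orientation': array([ 2.83509746, -0.08660371, -0.01909336])}
[ 0.31  0.25 -0.57  1.94  0.16  1.   -0.39]
0
248  83  85  85  69  66  61  68  68  89  90 124 186 102  86  88  84  82  80  80  78  77  75  76  75
251 103  98  96 102  98  75  60  62 155 210 208 209 210 117 149  94  80  77  75  73  75  77  74  75
254 151  96  92  76 114  71  59 105 209 210 212 211 222 197 195 193 105  77  77  76  76  76  77  76
257 206 134  75 194 192 199 210 214 211 202 196 195 194 197 197 197 198 150  78  78  79  79  76  76
260 115 107 163 198 212 211 199 195 195 192 195 177 206 199 197 193 183 186 161  80  77  76  77  79
263 113 199 211 208 195 196 194 194 197 197 196 129 166 188 176 189 191 188 184 182  80  79  81  80
266 159 216 218 121 123 189 197 198 200 198 196 181 115 114 119 186 185 189 191 148  83  82  85  84
269 219 219 182 122 122 125 184 198 198 197 192 189 1
[... 1148 characters left out ...]

266 168 222 223 127 131 202 205 206 208 205 204 200 194 197 197 193 192 197 200 154  86  85  88  87
269 226 225 164 128 127 128 206 205 206 205 199 198 194 192 194 204 184 125 115 180 142  89  89  89
272 193 217 215 125 124 126 129 192 197 196 194 192 198 191 144 114 112 118 128 193 221 120  91  88
275 166 168 217 197 139 119 120 120 176 194 200 177 117 114 113 130 133 131 131 128 135 225 153  89
278 206 185 157 218 197 167 125 127 128 140 114 115 119 135 135 137 133 126 136 133 136 199 229 225
281 205 198 186 139 218 215 198 127 123 125 124 135 136 137 128 133 135 131 130 133 137 226 230 233
284 197 207 217 219 131 146 218 206 151 128 122 132 126 134 134 129 132 131 190 228 231 231 225 222
```

arm_command(moves=[0,-0.003,-0.01,0.07,0,0,-0.003,-0.03,0.07,0,0,-0.003,-0.05,0.07,0,0,-0.003,-0.065,0.07,0,0,-0.003,-0.075,0.07,0,0,-0.003,-0.083,0.07,0,0,-0.003,-0.09,0.07,0,0,-0.003,-0.094,0.07,0,0,-0.003,-0.094,0.07,0,0,-0.003,-0.094,0.07,0])

```text
time_s: 18.9
tcp_pos: [0.4709, 0.0368, 0.1415]
eef_rot: [2.222, 2.22, 0.001]
ft_force: [0.0, 0.3, -0.8]
width: -0.0
gripper_force: 0.0
```

```bash
python3 w.py w10; python3 - <<'E'
from h import *
from workcell import *
import pickle
im=read_camera("scene");cv2.imwrite("pics/scene10.png",im[:,:,::-1]);s=get_calibration("scene")
p=get_state()["tcp_pos"]
for dz in(.035,.025,.015):print(dz,proj(s,p+[0,0,dz]),proj(s,p+[0,.011,dz]))
a=cv2.imread("pics/scene9.png").astype(int);b=cv2.imread("pics/scene10.png").astype(int)
d=abs(a-b).max(2)>25
ys,xs=np.nonzero(d[:330,150:330]);print("lowest diff",ys.max())
g=cv2.cvtColor(b.astype(np.uint8),cv2.COLOR_BGR2GRAY)
for r in range(215,270,3):print(r,' '.join('%3d'%v for v in g[r,184:244:2]))
E
```

```text
18.9 [0.4709 0.0368 0.1415] [2.2225e+00 2.2197e+00 8.0000e-04] -3.988369894398503e-05 {'fx': 325.6743319591573, 'fy': 325.6743319591573, 'cx': 279.10428466874026, 'cy': 212.09047660117653, 'position': array([0.4705874 , 0.11451325, 0.30640496]), 'orientation': array([ 2.83633675e+00, -1.81511080e-03, -1.51976653e-04])}
0.035 [209.05414806 249.28557864] [203.55143534 252.06006763]
0.025 [209.6019743  254.33859644] [204.1466872  257.14520079]
0.015 [210.14165169 259.31645133] [204.73299238 262.15390408]
lowest diff 329
215  95  66  70  63  63  62  63  61  60  61  60  60  59  58  58  57  57  62  76  77  79  79  79  81  74  69  88  86  91  90
218 127  62  65  65  64  63  63  61  61  60  60  59  59  60  57  57  54  59  77  76  76  78  78  76  62  56  59  86  88  87
221 126 123  65  62  63  62  62  62  61  60  59  60  58  58  56  58  62  72  62  57  56  59  78  78  77  56  56  88  87  88
224 126 127 123  63  63  62  60  61  61  61  59  59  59  57  57  59  63  59  58  57  58  59  64  74  70  55  85  90  91  90
227 127 125 125  93  63  63  61  61  59  60  59  58  60  59  59  58  59  58  57  
[... 1078 characters left out ...]
  81 122 118  63  63  61  77  74  76 120  75  60 109 217 218 220 219 229 206 203
257  93  91  88  91  85  58  59  58  58  68  82 115 121  98 106 127 112  76 203 200 207 218 221 219 211 205 204 202 205 205
260  92  87  86  89  66  58  59  61  58  60  76  76  82  86 110 122 114 171 206 219 219 209 204 204 204 204 205 206 207 205
263  86  85  86  88  58  58  58  57  58  89  83 139 123 123 125 120 208 219 217 203 205 203 204 205 205 207 207 205 203 199
266  91  90  90  88  58  58  57  59  68 178 198 122 125 123 118 168 222 224 127 132 203 205 207 208 207 204 201 194 198 198
269  89  88  88  89  58  59  60  60  91 202 163 124 125 126 129 226 225 164 129 126 127 207 206 207 206 200 198 196 193 195
```

arm_command(moves=[0.002,0.006,0,0,0,0.003,0.014,0,0,0,0.004,0.022,-0.001,0,0,0.005,0.03,-0.003,0,0,0.007,0.04,-0.006,0,0,0.009,0.05,-0.01,0,0,0.012,0.06,-0.014,0,0,0.015,0.069,-0.019,0,0,0.018,0.077,-0.025,0,0,0.021,0.085,-0.031,0,0])

```text
time_s: 20.0
tcp_pos: [0.492, 0.1225, 0.1096]
eef_rot: [2.222, 2.22, 0.0]
ft_force: [0.1, -0.3, 0.5]
width: 0.002
gripper_force: 0.2
```

```bash
python3 - <<'E'
from h import *
from workcell import *
im=read_camera("scene");cv2.imwrite("pics/scene11.png",im[:,:,::-1]);s=get_calibration("scene")
S0=np.array([.55,-.067,.036]);n=np.array([-.5,0,.866])
for ph in(83,60,50,40,30):
  a=np.radians(ph);print(ph,[proj(s,S0+[0,.111+r*np.cos(a),0]+n*(.032+r*np.sin(a))).round() for r in(.06,.09,.13)])
g=cv2.cvtColor(im,cv2.COLOR_RGB2GRAY)
for r in range(245,320,4):print(r,' '.join('%3d'%v for v in g[r,130:226:3]))
E
```

```text
83 [array([194., 274.]), array([196., 267.]), array([198., 256.])]
60 [array([182., 282.]), array([177., 279.]), array([170., 275.])]
50 [array([177., 286.]), array([169., 285.]), array([158., 284.])]
40 [array([173., 290.]), array([163., 292.]), array([147., 294.])]
30 [array([169., 294.]), array([157., 298.]), array([139., 303.])]
245 122  56  55  55  55  56  56  55  55  58  56  80  79  73 125 127 127 110  87  87  90  89  94  93  93  96  93  90  93  97  97  98
249 124  90  60  54  56  55  55  57  54  56  55  78  79  81 126 106  92  90  88  91  95  92  89  90  84  87  92  89  92  91  91  93
253 124 125  56  55  57  52  55  56  55  57  55  76  79  80  81  64  60  83  89  89  93  96  92  94  92  91  90  93  92  91  91  94
257 124 124 123  54  55  55  54  56  56  54  56  71  61  67  79  82  59  63  94  90  91  91  93  97  94  96  97  93  92 128 207 207
261 124 124 125  93  54  55  57  57  56  55  64  58  66  57  77  76  57  88  90  86  87  89  95  96  98  93  98 186 203 204 209 219
265 124 124 124 125 124  54  56  56  56  56  56  57  58  56  69  56  86  91  89  89  91  94  96  96 131 2
[... 1042 characters left out ...]
 118 127 130 132 135 130 192 132 139 139
301  90  92  91  93  99  80  70  77  92  86  85 150 223 195 133 216 215 212 215 210 120 131 130 131 128 133 131 138 136 132 135 134
305  89  86  90  89  88  87  90  84  85  83  81  80 160 131 123 127 212 221 217 108 121 130 122 134 132 136 133 132 134 134 138 208
309  84  82  79  78  79  77  79  81  80  78  75  78  79 100 133 132 150 227 213 188 131 137 133 138 132 132 133 134 138 203 223 218
313  77  76  74  76  76  78  78  78  78  75  78  82  82  84  83 133 127 145 219 136 128 138 130 131 132 232 233 235 227 217 196 130
317  79  77  79  79  81  80  79  81  83  82  86  83  81  83  78  79 102 136 125 140 129 130 228 233 234 234 227 217 185 120  85  87
```

arm_command(moves=[0.004,0.006,-0.006,0,0,0.008,0.012,-0.014,0,0,0.013,0.018,-0.022,0,0,0.017,0.022,-0.029,0,0,0.021,0.026,-0.037,0,0,0.025,0.029,-0.044,0,0,0.029,0.031,-0.05,0,0,0.033,0.032,-0.057,0,0,0.035,0.033,-0.06,0,0,0.035,0.033,-0.06,0,0])

```text
time_s: 21.05
tcp_pos: [0.5242, 0.1542, 0.053]
eef_rot: [-2.222, -2.22, 0.01]
ft_force: [-19.3, -7.0, 46.3]
width: -0.002
gripper_force: 23.1
```

```bash
python3 - <<'E'
from h import *
from workcell import *
im=read_camera("scene");cv2.imwrite("pics/scene12.png",im[:,:,::-1]);s=get_calibration("scene")
S0=np.array([.55,-.067,.036]);n=np.array([-.5,0,.866])
for ph in(20,12,8,3):
  a=np.radians(ph);print(ph,[proj(s,S0+[0,.111+r*np.cos(a),0]+n*(.032+r*np.sin(a))).round() for r in(.06,.09,.13)])
g=cv2.cvtColor(im,cv2.COLOR_RGB2GRAY)
for r in range(285,340,3):print(r,' '.join('%3d'%v for v in g[r,100:190:3]))
E
```

```text
20 [array([166., 298.]), array([152., 303.]), array([132., 311.])]
12 [array([164., 300.]), array([149., 307.]), array([128., 317.])]
8 [array([163., 302.]), array([148., 309.]), array([127., 320.])]
3 [array([163., 303.]), array([147., 311.]), array([126., 323.])]
285 122 122 122 122 122  89  54  51  53  51  51  52  53  75  78  78  64  56  70  96  96  97 219 199 204 215 216 214 187 117
288 122 122 121 121 122 122  53  52  52  52  51  53  53  73  71  77  77  58  56  95  96 111 202 212 217 214 214 218 121 178
291 122 122 122 122 122 123  71  54  52  53  52  54  70  54  55  78  77  64  61  94  93  94 150 215 213 217 110 219 219 198
294 123 123 122 123 122  84  89  87  52  52  52  54  53  59  55  62  69  53  93  93  92  95  92 200 215 200 221 204 152 127
297 121 120 121 105  87  88  92  91  52  52  51  52  51  53  52  64  54  74  93  93  90  88  75  62  65 183 160 146 130 132
300 121 121  86  86  88  91  92  95  92  72  51  51  54  52  49  51  62  92  92  90  78  51  51  54  57  75 215 219 215 174
303 100  83  85  87  88  89  91  93  93 114  50  54  52  50  54  87  88  87  77  49  49  5
[... 821 characters left out ...]
  42  41  64  81  84  82  85  87  90  91  90  93  82  80  84  85  72  59  59 169
327  48  47  46  46  47  49  49  72  85  52  73  82  84  83  85  85  88  91  88  90  86  88  81  81  75  60  58  57  81  79
330  46  47  46  46  45  45  46  48  48  77  86  88  54  56  54  57  56  57  60  56  55  55  56  57  57  56  57  70  70  82
333 118  48  47  47  48  46  45  46  46  47  51  54  56  55  54  55  55  58  57  55  55  54  56  53  55  56  57  56  57  57
336 120  48  48  46  45  47  45  45  44  46  47  46  47  52  54  53  55  55  54  55  56  55  55  55  55  58  57  59  58  57
339 121  47  47  46  46  44  46  44  44  44  45  44  45  45  47  53  57  55  57  56  59  55  56  54  55  55  56  60  58  58
```

arm_command(moves=[0,0,0.01,0,0,0,0,0.03,0,0,-0.01,0,0.07,0,0,-0.02,0,0.11,0,0,-0.03,0,0.15,0,0,-0.05,0,0.19,0,0,-0.07,0,0.22,0,0,-0.08,0,0.23,0,0,-0.08,0,0.23,0,0,-0.08,0,0.23,0,0])

```text
time_s: 22.1
tcp_pos: [0.4467, 0.1542, 0.2791]
eef_rot: [-2.223, -2.22, 0.002]
ft_force: [-0.1, 0.1, 0.1]
width: -0.0
gripper_force: 0.0
```

```bash
python3 - <<'E'
from h import *
from workcell import *
im=read_camera("scene");cv2.imwrite("pics/scene13.png",im[:,:,::-1]);s=get_calibration("scene")
top=read_camera("top");cv2.imwrite("pics/top13.png",top[:,:,::-1])
g=cv2.cvtColor(im,cv2.COLOR_RGB2GRAY);a=cv2.imread("pics/scene9.png",0)
print("handle")
for r in range(300,327,3):print(r,' '.join('%3d'%v for v in g[r,115:180:3]))
print("block")
for r in range(248,286,3):print(r,' '.join('%3d'%v for v in g[r,214:262:2]))
S0=np.array([.55,-.067,.036]);n=np.array([-.5,0,.866]);print("pad centre exp",proj(s,S0+n*.028),proj(s,S0+n*.05))
# bystanders: image change vs start, scene and top
for nm,b in(("scene",im),("top",top)):
  a0=cv2.imread(f"pics/{nm}0.png").astype(int);d=(abs(a0-b[:,:,::-1].astype(int)).max(2)>45).astype(np.uint8)
  for k in cv2.findContours(cv2.morphologyEx(d,2,np.ones((2,2))),0,2)[0]:
    if cv2.contourArea(k)>25:print(nm,cv2.boundingRect(k))
E
```

```text
handle
300  91  92  96  93  88  89  92  91  92  97  96  92  92  92  90  79  61  66  61  58  74 212
303  90  91  91  94  94  90  88  89  91  90  86  89  87  79  59  64  62  57  54  55 192 206
306  90  92  93  92  95  87  85  85  89  86  84  82  56  63  59  55  54  55 113 124 126 212
309  87 104  88  91  89  84  81  77  76  74  56  62  60  55  51  51  64  79 100 133 131 149
312  87  88  86  83  78  76  75  72  59  60  60  53  51  49  56  79  85  80  83  92 130 123
315  88  88  86  84  81  75  58  59  61  51  49  48  53  79  78  78  81  83  83  79  88 138
318  83  87  87  82  60  58  63  53  48  46  45  71  82  83  83  86  83  83  82  78  78  81
321  84  86  83  53  78  53  48  45  44  73  83  82  83  86  87  86  92  84  83  80  83  84
324  70  88  85  46  54  46  41  67  80  84  82  84  87  89  91  89  91  81  80  85  84  72
block
248  88  92  90  90  90  92  93  95  95  93 131 196 109  90  92  89  87  83  85  82  79  78  79  79
251  95  88  88  90  89  90  91 125 184 219 217 217 220 121 104  94  86  80  78  78  79  78  77  78
254  93  92  94  92 133 183 208 213 217 219 221 219 224 120
[... 1308 characters left out ...]

scene (182, 253, 39, 43)
scene (218, 252, 29, 26)
scene (267, 228, 27, 23)
scene (551, 227, 8, 7)
scene (334, 208, 25, 22)
scene (503, 202, 40, 51)
scene (549, 189, 11, 26)
scene (531, 168, 29, 18)
scene (533, 71, 27, 105)
scene (70, 70, 93, 147)
scene (501, 68, 45, 87)
scene (539, 48, 11, 22)
scene (550, 29, 7, 11)
scene (530, 19, 19, 47)
scene (62, 0, 81, 70)
scene (46, 0, 12, 5)
top (240, 391, 19, 29)
top (474, 378, 86, 42)
top (198, 358, 54, 42)
top (429, 330, 131, 66)
top (228, 310, 22, 6)
top (74, 248, 8, 10)
top (183, 226, 8, 9)
top (72, 226, 38, 64)
top (0, 224, 72, 196)
top (168, 217, 15, 16)
top (132, 217, 21, 6)
top (192, 215, 37, 15)
top (344, 214, 24, 16)
top (279, 190, 23, 17)
```

```bash
python3 -c "
from workcell import *
print(sign_off())"
```

```text
the job is handed in; nothing more can be done
None
```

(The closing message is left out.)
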